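# Lay out wooden discs for painting

### The job

Three round wooden discs and a square tile lie on the slanted rack, under its shelf. Lay the three round discs flat on the drying board so that the board holds a neat grid of two rows: one disc straight in front of each disc that already lies there, each pushed right up against the rail on the robot's side. Leave the square tile on the rack, and leave the discs already on the board and everything else on the table where they are.

Things in the scene. Friction and masses are not known exactly. Their poses are not given: they have to be found in the camera images.
- disc1: plain wooden disc, 50 mm diameter, 12 mm thick; origin at its centre, z along its axis. It starts lying on the rack's slope, resting on the slope's lower ledge; the three round discs are alike and any may go to any place.
- disc2: plain wooden disc, 50 mm diameter, 12 mm thick; origin at its centre, z along its axis. It starts lying on the rack's slope, resting on the slope's lower ledge; the three round discs are alike and any may go to any place.
- disc3: plain wooden disc, 50 mm diameter, 12 mm thick; origin at its centre, z along its axis. It starts lying on the rack's slope, resting on the slope's lower ledge; the three round discs are alike and any may go to any place.
- square: plain wooden square tile, 50 x 50 x 12 mm, origin at its centre, z normal to its face. It lies among the round discs on the rack and stays there.
- laid1: plain wooden disc, 50 mm diameter, 12 mm thick; origin at its centre, z along its axis. It already lies flat on the drying board, touching the far rail; its axes start parallel to the board's. It stays there.
- laid2: plain wooden disc, 50 mm diameter, 12 mm thick; origin at its centre, z along its axis. It already lies flat on the drying board, touching the far rail; its axes start parallel to the board's. It stays there.
- laid3: plain wooden disc, 50 mm diameter, 12 mm thick; origin at its centre, z along its axis. It already lies flat on the drying board, touching the far rail; its axes start parallel to the board's. It stays there.
- board: fixed white drying board, 150 (x) x 270 (y) x 10 mm, with a wooden rail 8 mm wide, 8 mm above the board, along its near (-x) and far (+x) edges; the ends are open. Origin under its centre on the table, z up; top face at z = 10 mm, rails' inner faces at x = -67 and +67 mm: a disc touching the near rail has its centre at x = -42, z = 16 mm.
- rack: fixed wooden rack, 310 mm wide (y), origin on the table, z up. Its white slope faces the robot (-x) and rises towards +x at 30 degrees, from the ledge at x = -45, z = 20 mm, 80 mm long; the ledge stands 9 mm proud of it. Four places at y = about -120, -40, 40, 120 mm; a piece's centre there is near x = -26, z = 38 mm.
- rack_shelf (a point): middle of the lower front edge of the rack's flat shelf, at x = -14, z = 137 mm of the rack; the shelf is 310 mm wide, 10 mm thick, runs back to x = +85 mm and carries fixed pots up to z = 212 mm, 47 mm or more behind this edge. No room for an upright gripper over the pieces; an approach square to the slope (30 degrees from vertical) is free.
- jar: bystander: closed jar, 60 mm diameter, 75 mm high, origin under its centre
- tape: bystander: roll of tape lying flat, 90 mm diameter, 24 mm high, origin under its centre
- glue: bystander: bottle, 50 mm diameter, 130 mm high, origin under its centre
- brush: bystander: paint brush lying on the table
Mind the look-alikes: they are no part of the job. Leave any red or turquoise look-alike of the laid2 alone.

How it is judged:
By the outcome, as a careful person would: the job done as asked, in the order asked, and still so for the second after the job is handed in, with the robot touching nothing.
It also fails if it takes over 72 s, if anything falls off the work surface, if the arm or the gripper's body presses on something with over 40 N, if the wrist force passes 120 N, or if a joint passes its speed limit or range.

### The arm

A 6-joint arm with a two-finger parallel gripper is mounted at the origin on the work surface. World frame = base frame: x ahead of the robot, y to its left, z up, the work surface at z = 0. Lengths are in m, angles in degrees, forces in N, time in s.
With the tool pointing down it reaches from about 0.4 to 0.825 m from the base axis. Payload 7 kg.
Tool frame: the origin (TCP) lies at the very end of the fingers, on their centre line; the grasp point (between the pads) lies 19 mm behind it (ctrl.grip_depth is the distance from the TCP to the grasp point, in m); z points along the fingers, y is the line along which they close (so a half turn about z gives the same grasp; the last joint's range is limited). The gripper opens to 88 mm and grips with 3 to 60 N. Pads are 19 mm wide; open, the fingers measure 130 mm over their backs; the gripper's body (78 mm by 193 mm) begins 47 mm behind the grasp point.
Start: joints at [92.538, 20.546, 0.682, 0, -70.136, -16.507], TCP at [0.163, 0.655, 0.227] pointing down, gripper open.
Joint ranges: [-176.03, 176.03], [-82.01, 121.73], [-58.28, 71.71], [-173.87, 95.51], [-174.79, -0.11], [-173.66, 173.66]. Speed limits (degrees/s): [136.94, 136.94, 172.46, 180, 180, 180].

### API

Orientations are given as [roll, pitch, yaw] about the fixed x, y, z axes, in that order (R = Rz(yaw) Ry(pitch) Rx(roll)).
In Python, from plant import get_obs, eyes, ctrl, spotter gives the robot as it stands.
- The arm moves only by the shell command python3 -m crank 'ROWS'. ROWS is JSON, one flat list of numbers, 7 for each row, row after row: the turn, a rotation vector about the tool's x, y, z in rad, then the shift along the tool's x, y, z in mm, then the opening, from 0 (shut) to 1 (fully open). A call has 1 to 5 rows; each row shifts and turns the commanded pose from where the row before left it, along the tool's axes as they then stand; what a row does not reach is not made up. A row lasts 1/8 s, in which the tool goes at most 62.5 mm and 10.7 degrees, less where a joint would pass 70% of its speed; a pose out of reach is approached as far as the arm can. A call is refused whole if a number of a shift passes 62.5 or a number of a turn 0.188, either way. A call with a gripper value outside its range is refused whole. The fingers move at their own pace and stop on an object; the grip force is fixed at half the most. Time passes only in rows, so rows that do not move let the fingers close. It gives the time, the measured TCP pose, the force, the opening and the grip force at its end, in the units of the state.
- get_obs(): the state, without advancing time (a new reading comes with each control period).
- eyes.snapshot(name): name is "scene" or "top"; returns the picture (384x512x3 uint8, blue, green, red); there is no depth.
- eyes.camera_model(name): a dict with "fx", "fy", "cx", "cy" (pixels), "extrinsics" (4x4, takes a point from camera to world coordinates). Camera axes: x right, y down, z forward; pixel columns grow to the right and rows downward; lengths in m; the calibration is good to about 2 mm. A picture is of the moment at which its call begins. camera_model takes no time and is no camera call.
- ctrl.close_job(): hands the job in; it is judged then, once.
Trained networks look in the newest picture that a camera, given by its name, has taken for a name from the list of things; names that differ only in an ending like _2 or _b are one class to them, and where a whole thing is asked for, a point or a joint stands for the part that bears it (a point fixed in the world has none). Each returns a list of dicts, best first, with "p" (0 to 1); they miss things now and then, are a little off and sometimes report something else, mostly with a low value. They report only what shows in the picture. A call takes as long as a camera call. They do not tell look-alikes from the thing itself.
- spotter.outline_of(camera, target): "region" (384x512 bool, what is visible of it) and "rect" ([left, top, width, height] in pixels, round what is visible of it).
- spotter.place_of(camera, target): "location" ([column, row] in pixels: a listed point, or the origin of a listed thing).
The state is a dict: "clock": time; "joint_pos": joint angles; "qvel": joint speeds; "tau": joint torques, N m; "tool_pos": TCP position; "orientation": TCP orientation; "force": force on the tool from outside, world axes, zero at the start; "moment": the same for the moment, N m; "opening": finger opening in m; "gripper_force": force on a finger pad.
Only numpy, scipy, OpenCV 4.12 (cv2) and the standard library are available. Lean on these libraries where they do the work, as an engineer would, in place of code of your own. Each camera call takes 0.05 s, during which the arm holds its last target. There are 200 camera calls.

## Working session

There is one attempt and no reset: what is moved stays moved. The work goes in short steps, Python scripts to look and compute and a shell command to move; the robot and the scene stay as the last step left them, time stands still between calls to the robot, and variables do not carry over. Pictures are saved under pics/ and viewed, at most 12 in all, crops included, and the job is handed in when it is done.

```bash
ls; mkdir -p pics; python3 - <<'E'
from plant import get_obs, eyes, ctrl, spotter
import cv2,numpy as np
print(get_obs())
for n in("scene","top"):
    im=eyes.snapshot(n); cv2.imwrite(f"pics/{n}0.png",im)
    m=eyes.camera_model(n); print(n,m["fx"],m["fy"],m["cx"],m["cy"],np.round(m["extrinsics"],4).tolist())
    for t in("disc1","square","laid1","board","rack","rack_shelf","jar","tape","glue","brush"):
        print(t,[(np.round(d["location"],1).tolist(),round(d["p"],2)) for d in spotter.place_of(n,t)])
a=cv2.imread("pics/scene0.png");b=cv2.imread("pics/top0.png")
E
```

```text
pics
{'clock': 0.0, 'joint_pos': array([ 9.25366990e+01,  2.05922430e+01,  6.34688923e-01, -2.04827949e-02,
       -7.01366194e+01, -1.65065366e+01]), 'qvel': array([-0.07489841, -0.0011287 ,  0.02147112,  0.04357476, -0.02840616,
        0.03320803]), 'tau': array([ 8.63644673e-04, -5.82716274e+01,  2.93061072e+01,  6.99706972e+00,
        7.16474999e-03, -1.50871174e-04]), 'tool_pos': array([0.16286232, 0.65455536, 0.22561939]), 'orientation': array([ 1.79904236e+02, -8.29805362e-03, -1.39768061e+01]), 'force': array([0.04083446, 0.52906293, 0.08509492]), 'moment': array([-0.04944692, -0.00337407, -0.04228606]), 'gripper_force': 0.0, 'opening': 0.08718290191099505}
scene 472.3714225936699 472.3714225936699 259.01345986076063 193.9801104044903 [[-0.2693, 0.5553, -0.7868, 1.6121], [0.9628, 0.1732, -0.2073, 0.2484], [0.0212, -0.8134, -0.5813, 0.8739], [0.0, 0.0, 0.0, 1.0]]
disc1 [([287.4, 225.0], 0.54), ([344.3, 227.5], 0.52)]
square [([316.3, 224.8], 0.69)]
laid1 [([227.8, 228.0], 0.6), ([169.1, 219.1], 0.55), ([142.1, 237.2], 0.53), ([252.7, 286.6], 0.53), ([196.0, 224.6], 0.5), ([2
[... 505 characters left out ...]
, 0.999], [0.0, 0.0, 0.0, 1.0]]
disc1 [([155.1, 227.6], 0.86), ([117.7, 230.6], 0.86), ([218.0, 219.1], 0.85)]
square [([188.3, 221.1], 0.85), ([305.0, 136.7], 0.47)]
laid1 [([323.5, 192.9], 0.85), ([287.5, 196.4], 0.84), ([360.3, 191.5], 0.79), ([370.5, 158.1], 0.71), ([346.0, 278.8], 0.65)]
board [([323.1, 213.7], 0.81)]
rack [([172.5, 211.2], 0.64), ([323.9, 192.9], 0.59)]
rack_shelf [([161.2, 217.5], 0.68), ([324.8, 214.0], 0.48), ([188.2, 221.3], 0.46), ([307.0, 138.1], 0.25)]
jar [([232.3, 130.3], 0.94)]
tape [([247.4, 289.0], 0.79), ([307.6, 137.5], 0.52), ([190.4, 135.0], 0.41)]
glue [([192.8, 136.2], 0.72)]
brush [([308.2, 135.5], 0.87), ([187.9, 222.7], 0.5), ([248.3, 290.5], 0.4)]
```

```bash
python3 - <<'E'
import cv2
b=cv2.imread("pics/top0.png")
cv2.imwrite("pics/top0c.png",cv2.resize(b[100:310,90:400],None,fx=2.5,fy=2.5,interpolation=cv2.INTER_CUBIC))
E
```

```text
(no output)
```

View pics/top0c.png

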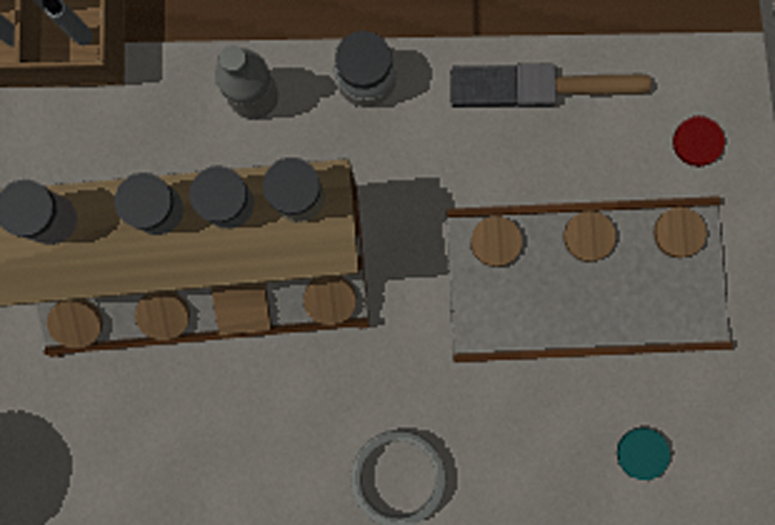

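View pics/scene0.png

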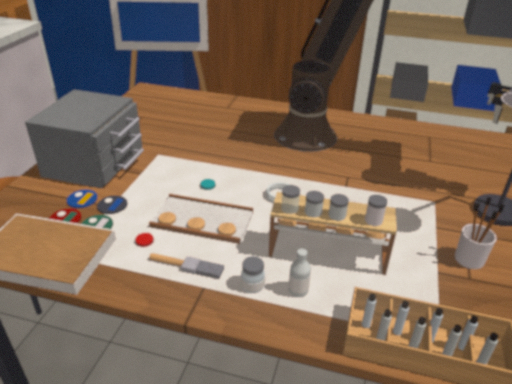

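The top picture shows the rack pieces, left to right: round at (118,230), round at (155,227), square at (187,223) and round at (221,220). The laid discs on the board are at (288,196), (324,193) and (360,191), all plain wood against the far rail. The red (370,156) and turquoise (346,279) pieces are off the board, so those are the look-alikes to leave. In this enlarged crop the third rack piece has straight edges, so it is the square tile and it stays.

```bash
cat > h.py <<'E'
from plant import get_obs, eyes, ctrl, spotter
import numpy as np, cv2
from scipy.spatial.transform import Rotation as Ro
def ray(cam,px,z):
    m=eyes.camera_model(cam);E=np.array(m["extrinsics"])
    d=E[:3,:3]@[(px[0]-m["cx"])/m["fx"],(px[1]-m["cy"])/m["fy"],1]
    return E[:3,3]+d*(z-E[2,3])/d[2]
def rot(rpy): return Ro.from_euler("xyz",rpy,degrees=True)
def go(pos,rpy,o=None):
    "turn (rad, tool axes), then shift (mm) in the turned axes and in the present ones"
    o=o or get_obs(); R0=rot(o["orientation"]);R1=rot(rpy)
    d=1000*(np.array(pos)-o["tool_pos"])
    print("turn",np.round((R0.inv()*R1).as_rotvec(),3),"shift after",np.round(R1.inv().apply(d),1),"before",np.round(R0.inv().apply(d),1))
E
python3 - <<'E'
from h import *
eyes.snapshot("top")
def cen(t,z):
    out=[]
    for d in spotter.outline_of("top",t):
        if d["p"]<.5: continue
        c=np.array(d["rect"]);ys,xs=np.nonzero(d["region"]); 
        out.append((round(d["p"],2),c.tolist(),np.round(ray("top",(xs.mean(),ys.mean()),z),4)[:2].tolist(), len(xs)))
    return out
for r in cen("laid1",.021):print("laid",r)
for r in cen("disc1",.041):print("disc",r)
for r in cen("square",.041):print("sq",r)
for t,z in(("laid1",.016),("disc1",.038),("square",.038),("board",0),("rack",0),("rack_shelf",.137),("tape",0),("jar",0),("glue",0)):
  for d in spotter.place_of("top",t):
    if d["p"]>.6: print(t,np.round(ray("top",d["location"],z),4)[:2],np.round(d["location"],1))
E
```

```text
laid (0.91, [316.2, 184.3, 21.6, 21.3], [0.6457, -0.1912], 289)
laid (0.89, [336.1, 267.0, 22.9, 27.1], [0.4343, -0.2334], 339)
laid (0.83, [353.4, 181.5, 19.6, 20.7], [0.6463, -0.2794], 318)
laid (0.74, [278.7, 186.4, 18.2, 21.7], [0.6413, -0.1002], 321)
laid (0.72, [360.9, 147.2, 17.9, 19.0], [0.7368, -0.3024], 337)
disc (0.64, [107.6, 217.5, 20.7, 21.4], [0.5707, 0.3024], 364)
disc (0.63, [143.8, 216.5, 20.7, 18.2], [0.5754, 0.2212], 338)
disc (0.63, [208.7, 210.0, 25.3, 19.2], [0.5862, 0.0618], 341)
sq (0.89, [176.5, 210.5, 22.0, 21.7], [0.5797, 0.1454], 427)
sq (0.57, [142.6, 215.9, 23.3, 21.8], [0.574, 0.2205], 368)
laid1 [ 0.4377 -0.2257] [343.3 279.6]
laid1 [ 0.6505 -0.2733] [358.6 191.2]
laid1 [ 0.6429 -0.1863] [323.4 195. ]
laid1 [ 0.6452 -0.0957] [286.5 194.8]
laid1 [ 0.7358 -0.3085] [371.  156.9]
disc1 [0.5917 0.0747] [216.4 217.4]
disc1 [0.5696 0.2996] [121.4 228.7]
disc1 [0.5745 0.2215] [154.5 225.9]
square [0.5785 0.1405] [188.7 223.5]
board [ 0.5952 -0.1926] [325.6 214.8]
rack [0.6064 0.1798] [175.2 213.4]
rack_shelf [0.5839 0.1842] [160.9 218.9]
jar [0.81   0.0274] [235.5 132.1]
jar [ 0.7867 -0.1566] [308.3 139.7]
glue [0.8026 0.1427] [190.  135.8]
```

```bash
python3 - <<'E'
from h import *
im=cv2.imread("pics/top0.png"); f=6
hsv=cv2.cvtColor(im,cv2.COLOR_BGR2HSV).astype(float)
big=cv2.resize(im,None,fx=f,fy=f,interpolation=cv2.INTER_CUBIC)
h=cv2.cvtColor(big,cv2.COLOR_BGR2HSV)
m=((h[...,1]>75)&(h[...,2]>50)).astype(np.uint8)
m[:100*f]=0;m[250*f:]=0
n,l,s,c=cv2.connectedComponentsWithStats(m)
for i in range(1,n):
    if s[i,4]>f*f*60: print(np.round(s[i]/[f,f,f,f,f*f],1).tolist(),np.round((c[i]+.5)/f-.5,2),np.round(ray("top",(c[i]+.5)/f-.5,.021),4)[:2])
ov=big.copy(); cs,_=cv2.findContours(m,cv2.RETR_LIST,cv2.CHAIN_APPROX_NONE); cv2.drawContours(ov,cs,-1,(0,255,0),1)
cv2.imwrite("pics/seg.png",np.vstack([ov[170*f:250*f,100*f:232*f],cv2.copyMakeBorder(ov[175*f:195*f+25*f*0,265*f:390*f],0,0,0,7*f,0)]))
E
```

```text
[0.0, 100.0, 132.2, 28.8, 1870.4] [ 66.92 116.5 ] [0.8517 0.4449]
[155.3, 100.0, 125.0, 16.8, 1891.8] [215.41 107.21] [0.8688 0.0758]
[280.8, 100.0, 114.5, 14.5, 1505.7] [336.25 106.23] [ 0.8657 -0.2268]
[399.8, 100.0, 112.2, 43.0, 4260.4] [454.72 118.81] [ 0.8276 -0.5222]
[312.2, 129.8, 38.7, 8.2, 265.1] [331.04 133.28] [ 0.7964 -0.2107]
[0.0, 133.8, 75.5, 73.7, 4030.0] [ 27.96 170.24] [0.7179 0.5354]
[437.0, 141.8, 75.0, 57.0, 2699.3] [481.07 168.01] [ 0.7014 -0.5777]
[359.0, 146.2, 21.2, 20.7, 322.4] [369.23 155.9 ] [ 0.7373 -0.3028]
[84.7, 163.8, 148.7, 79.0, 5000.9] [156.12 200.35] [0.6374 0.2221]
[268.7, 178.7, 110.2, 28.2, 1316.9] [325.01 191.22] [ 0.6515 -0.1897]
[463.5, 184.8, 36.2, 35.7, 711.8] [481.61 201.6 ] [ 0.6181 -0.5719]
[472.0, 190.2, 10.0, 24.7, 197.9] [476.48 202.1 ] [ 0.6172 -0.5592]
[430.5, 191.2, 9.7, 24.2, 187.9] [434.8  202.82] [ 0.6175 -0.4569]
[440.0, 199.8, 72.0, 50.2, 1723.4] [470.91 225.95] [ 0.5593 -0.5407]
[23.3, 207.7, 32.0, 15.7, 402.6] [ 38.89 214.88] [0.6079 0.5044]
[0.0, 209.3, 21.8, 15.0, 284.5] [ 10.88 215.62] [0.6075 0.5716]
[206.5, 211.3, 31.5, 20.8, 345.4] [221.76 221.6 ] [0.5824 0.0633]
[127.8, 215.7, 87.0, 23.5, 790.2] [170.86 226.73] [0.5726 0.1862]
[271.5, 236.0, 111.8, 9.0, 364.4] [326.2  240.22] [ 0.5323 -0.1877]
```

View pics/seg.png

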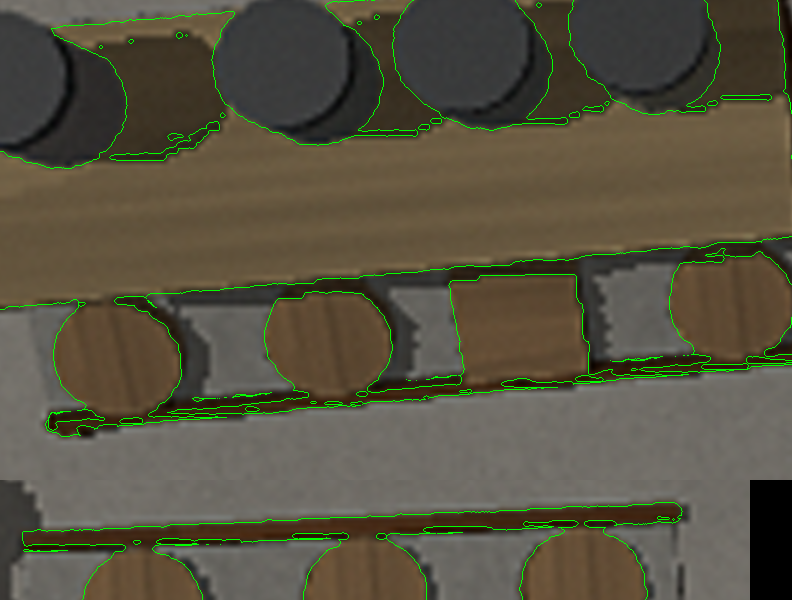

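```bash
python3 - <<'E'
from h import *
im=cv2.imread("pics/top0.png"); f=6
big=cv2.resize(im,None,fx=f,fy=f,interpolation=cv2.INTER_CUBIC)
h=cv2.cvtColor(big,cv2.COLOR_BGR2HSV)
print(im[228,117],im[193,325],im[226,187])
P=lambda c:(np.array(c)+.5)/f-.5
def comps(m,k,roi):
    m=m.astype(np.uint8); q=np.zeros_like(m); a,b,c,d=[v*f for v in roi]; q[a:b,c:d]=m[a:b,c:d]
    q=cv2.morphologyEx(q,cv2.MORPH_OPEN,cv2.getStructuringElement(cv2.MORPH_ELLIPSE,(k,k)))
    n,l,s,c=cv2.connectedComponentsWithStats(q)
    return [(P(c[i]),np.round(s[i]/[f,f,f,f,f*f],1).tolist()) for i in range(1,n) if s[i,4]>3600]
m=(h[...,1]>75)&(h[...,2]>60)
L=comps(m,85,(180,235,270,385))
for c,s in L: print("laid",c,s,np.round(ray("top",c,.0205),4))
for c,s in comps(m,85,(212,245,100,235)): print("rack",c,s,np.round(ray("top",c,.040),4))
# lines: far rail far edge, near rail near edge, ledge near edge: dark-brown (saturated) vs grey
S=(h[...,1]>75)
def edge(cols,r0,r1,last):
    pts=[]
    for c in np.arange(*cols):
        r=np.nonzero(S[r0*f:r1*f,int(c*f)])[0]
        if len(r): pts.append((c-.4,r0+(r[-1] if last else r[0])/f-.4))
    return cv2.fitLine(np.float32(pts),cv2.DIST_HUBER,0,.01,.01).ravel()
for nm,a,zz in(("far rail outer",((275,375),170,190,False),.018),("near rail outer",((275,378),230,250,True),.018),("ledge outer",((112,230),225,250,True),.027)):
    v=edge(*a); p=ray("top",v[2:]-40*v[:2],zz);q=ray("top",v[2:]+40*v[:2],zz); d=p-q
    print(nm,v,"yaw",np.degrees(np.arctan2(-d[0],d[1])),np.round((p+q)/2,4))
E
```

```text
[50 71 92] [ 57  81 103] [ 55  78 100]
laid [361.7904994  192.38404174] [351.8, 183.0, 20.7, 19.7, 316.3] [ 0.6469 -0.2798  0.0205]
laid [325.58703607 194.00493455] [315.8, 184.5, 20.3, 19.8, 317.6] [ 0.6447 -0.1909  0.0205]
laid [288.14775078 196.01374443] [278.7, 186.3, 20.2, 20.0, 317.8] [ 0.6416 -0.0993  0.0205]
rack [221.61670684 220.72561425] [211.7, 212.8, 20.7, 17.2, 276.6] [0.5834 0.0622 0.04  ]
rack [186.11347346 224.07337475] [176.0, 215.8, 21.0, 17.7, 315.2] [0.5772 0.1463 0.04  ]
rack [154.44089328 226.82746941] [144.5, 218.8, 20.5, 17.5, 282.2] [0.5722 0.2211 0.04  ]
rack [118.88247978 229.55229504] [109.0, 220.7, 21.0, 19.0, 310.2] [0.5676 0.3049 0.04  ]
far rail outer [ 9.9899697e-01 -4.4777621e-02  3.1760001e+02  1.8101666e+02] yaw 1.444019085408387 [ 0.6775 -0.1732  0.018 ]
near rail outer [ 9.9879950e-01 -4.8985742e-02  3.2560001e+02  2.4184271e+02] yaw 1.572996759508019 [ 0.5285 -0.1867  0.018 ]
ledge outer [ 9.9574840e-01 -9.2114925e-02  1.9210001e+02  2.3386667e+02] yaw 4.078043556422624 [0.5542 0.134  0.027 ]
```

```bash
cat >> h.py <<'E'
RY,BY=3.9,1.55
t=rot([180,-30,RY]).apply([0,0,1])
PC={"A":(.5676,.3049,.038),"B":(.5722,.2211,.038),"C":(.5834,.0622,.038)}
TG={3:(.5576,-.1016),2:(.5607,-.1932),1:(.5629,-.2821)}
def pre(k,back=100,dy=0): return np.array(PC[k])-t*back/1000+dy/1000*np.array([-np.sin(np.radians(RY)),np.cos(np.radians(RY)),0])
E
python3 - <<'E'
from h import *
go(pre("A"),[180,-30,RY])
E
```

```text
turn [ 0.082  0.519 -0.305] shift after [234.7 376.8 253.3] before [429.6 257.4 102. ]
```

```bash
python3 -m crank '[0.0205,0.13,-0.076,0,0,0,0.7, 0.0205,0.13,-0.076,0,0,0,0.7, 0.0205,0.13,-0.076,0,0,0,0.7, 0.0205,0.13,-0.076,0,0,0,0.7, 0,0,0,26,41.8,28,0.7]'
python3 -m crank '[0,0,0,26,41.8,28,0.7, 0,0,0,26,41.8,28,0.7, 0,0,0,26,41.8,28,0.7, 0,0,0,26,41.8,28,0.7]'
python3 - <<'E'
from h import *
go(pre("A"),[180,-30,RY])
E
```

```text
clock: 2.38
tool_pos: [0.1993, 0.6177, 0.2141]
orientation: [179.9, -30.2, 4.4]
force: [2.4, -0.8, 0.1]
opening: 0.0613
gripper_force: 0.0
clock: 2.88
tool_pos: [0.36, 0.4578, 0.1704]
orientation: [-179.9, -30.0, 3.9]
force: [0.8, 1.3, -0.0]
opening: 0.0614
gripper_force: 0.0
turn [-0.001 -0.001 -0.001] shift after [104.2 166.7 113. ] before [104.2 166.8 112.9]
```

```bash
python3 -m crank '[0,0,0,26,41.8,28,0.7, 0,0,0,26,41.8,28,0.7, 0,0,0,26,41.8,28,0.7, 0,0,0,26,41.8,28,0.7,0,0,0,0,0,0,0.7]'
python3 - <<'E'
from h import *
go(pre("A"),[180,-30,RY])
cv2.imwrite("pics/s1.png",cv2.resize(eyes.snapshot("top")[150:300,60:260],None,fx=3.5,fy=3.5,interpolation=cv2.INTER_CUBIC))
E
```

```text
clock: 3.5
tool_pos: [0.5204, 0.3002, 0.128]
orientation: [179.9, -29.9, 3.2]
force: [0.6, -0.3, -0.2]
opening: 0.0613
gripper_force: 0.0
turn [ 0.008  0.002 -0.01 ] shift after [-4.  -1.5  1.6] before [-4.  -1.4  1.6]
```

View pics/s1.png

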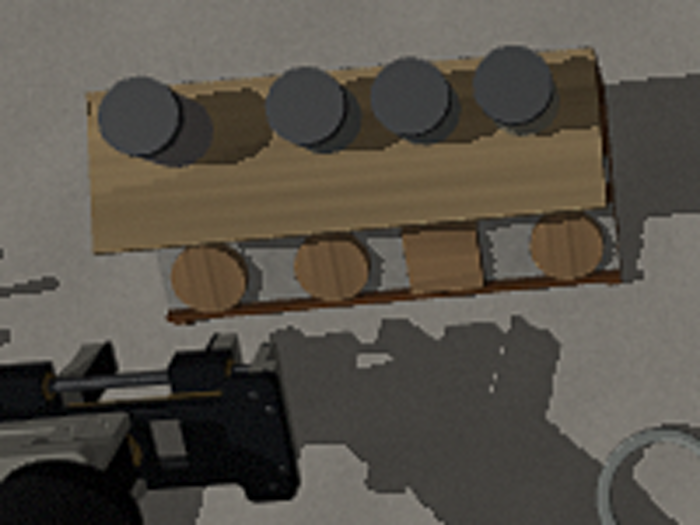

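Disc A is at crop (209,279) and the fingers straddle its line at (95–222,350). The view is clear, so I'll descend square to the slope.

```bash
python3 -m crank '[0.008,0.002,-0.01,-4,-1.5,31.6,0.7, 0,0,0,0,0,30,0.7, 0,0,0,0,0,25,0.7, 0,0,0,0,0,0,0.7]'
python3 - <<'E'
from h import *
go(pre("A",-4),[180,-30,RY])
E
```

```text
clock: 4.05
tool_pos: [0.547, 0.3191, 0.0813]
orientation: [178.1, -27.4, 4.6]
force: [-1.2, -0.4, -0.4]
opening: 0.0609
gripper_force: 0.0
turn [0.026 0.045 0.012] shift after [-4.7 15.6 51.3] before [-2.6 14.2 51.8]
```

```bash
python3 -m crank '[0,0,0,0,0,0,0.7, 0,0,0,0,0,0,0.7]'
python3 - <<'E'
from h import *
o=get_obs();print(np.round(o["joint_pos"],1),np.round(o["qvel"],1))
go(pre("A",-4),[180,-30,RY])
E
```

```text
clock: 4.3
tool_pos: [0.5469, 0.3176, 0.0826]
orientation: [178.2, -27.5, 4.5]
force: [0.0, -0.7, 0.5]
opening: 0.0612
gripper_force: 0.0
[ 38.2  13.9 -55.3  95.4 -16.5 -36.5] [-0.6 -0.   0.   0.1  0.1 -0. ]
turn [0.026 0.043 0.01 ] shift after [-5.1 14.1 52.5] before [-3.  12.7 53. ]
```

Joint 4 has reached its range limit (95.4°). Tilt about the closing axis doesn't affect the grip, so a smaller tilt will do. I'll fit a quick arm model to see which tilts are reachable.

```bash
cat > kin.py <<'E'
from h import *
from scipy.optimize import least_squares
r=lambda ax,a:Ro.from_euler(ax,a,degrees=True)
def fk(q,p):
    a1,d1,L2,a3,L4,d6=p
    R1=r("z",q[0]);R2=R1*r("y",q[1]);R3=R1*r("y",q[1]-q[2])
    R5=R3*r("x",-q[3])*r("y",-q[4]);R6=R5*r("x",-q[5])
    x=R1.apply([a1,0,d1])+R2.apply([0,0,L2])+R3.apply([L4,0,a3])+R5.apply([d6,0,0])
    return x,R6*r("y",90)   # tool z along flange x
S=[([92.5367,20.5922,.6347,-.02,-70.1366,-16.5065],[.16286,.65456,.22562],[179.904,0,-13.977])]
E
python3 - <<'E'
from kin import *
o=get_obs();S.append((o["joint_pos"],o["tool_pos"],o["orientation"]))
p0=[.05,.33,.33,.035,.335,.25]
for q,x,e in S:
    R=fk(q,p0)[1]; print(np.round((R.inv()*rot(e)).as_rotvec(degrees=True),1), fk(q,p0)[0],x)
E
```

```text
[ -0.  -0. -90.] [-0.02187896  0.49199711  0.3074707 ] [0.16286, 0.65456, 0.22562]
[ -0.   0. -90.] [0.33654647 0.17501661 0.12820798] [0.54687469 0.31764746 0.08257838]
```

```bash
cat > sv.py <<'E'
from h import *
o=get_obs()
print(repr((np.round(o["joint_pos"],2).tolist(),np.round(o["tool_pos"],5).tolist(),np.round(o["orientation"],2).tolist())),file=open("S.txt","a"))
E
python3 sv.py; python3 -m crank '[0,0,0,0,0,-50,0.7, 0,0,0,0,0,-20,0.7, 0,0,0,0,0,0,0.7]'>/dev/null; python3 sv.py
python3 -m crank '[0,-0.17,0,0,0,0,0.7,0,-0.17,0,0,0,0,0.7,0,0,0,0,0,0,0.7]'>/dev/null; python3 sv.py
python3 -m crank '[0,-0.15,0,-50,0,0,0.7,0,0,0.18,0,0,0,0.7,0.15,0,0.18,0,0,0,0.7,0.15,0,0,0,0,0,0.7,0,0,0,0,0,0,0.7]'>/dev/null; python3 sv.py
cat S.txt
cat >> kin.py <<'E'
S+= [eval(l) for l in open("S.txt")]
def fk(q,p):
    a1,d1,L2,a3,L4,d6,b3,b5,tx,ty=p
    R1=r("z",q[0]);R2=R1*r("y",q[1]);R3=R1*r("y",q[1]-q[2])
    R4=R3*r("x",-q[3]);R5=R4*r("y",-q[4]);R6=R5*r("x",-q[5])*r("y",90)*r("z",-90)
    x=R1.apply([a1,b3,d1])+R2.apply([0,0,L2])+R3.apply([L4,0,a3])+R5.apply([d6,b5,0])+R6.apply([tx,ty,0])
    return x,R6
p0=np.array([.05,.33,.33,.035,.335,.25,-.19,0,0,0])
fit=least_squares(lambda p:np.r_[np.concatenate([(fk(q,p)[0]-x)*1000 for q,x,e in S]),(p-p0)*.5],p0)
P=fit.x
if __name__=="__main__":
    print(np.round(P,4)); print(np.round([(fk(q,P)[0]-x)*1000 for q,x,e in S],1)); print([round(np.degrees((fk(q,P)[1].inv()*rot(e)).magnitude()),2) for q,x,e in S])
E
python3 kin.py
```

```text
([38.19, 13.85, -55.28, 95.44, -16.46, -36.49], [0.54687, 0.31765, 0.08258], [178.19, -27.5, 4.54])
([50.18, 9.11, -53.42, 69.94, -22.62, -20.95], [0.53051, 0.3203, 0.13201], [178.22, -28.33, 4.45])
([53.6, 12.24, -39.48, 38.4, -32.57, 6.7], [0.5672, 0.30295, 0.14771], [176.39, -22.37, 2.73])
([51.1, 7.39, -43.43, 21.25, -19.3, 5.2], [0.52554, 0.29457, 0.12975], [-163.33, -14.78, -17.0])
[ 3.000e-04  1.991e-01  6.012e-01 -0.000e+00  4.635e-01  3.779e-01
 -0.000e+00 -1.919e-01 -1.000e-04  1.000e-04]
[[-0. -0. -0.]
 [ 0.  0.  0.]
 [-0. -0. -0.]
 [-0.  0.  0.]
 [ 0. -0.  0.]]
[np.float64(0.01), np.float64(0.01), np.float64(0.01), np.float64(0.01), np.float64(0.01)]
```

```bash
cat >> kin.py <<'E'
LO=np.array([-176.03,-82.01,-58.28,-173.87,-174.79,-173.66]);HI=np.array([176.03,121.73,71.71,95.51,-.11,173.66])
def ik(pos,rpy,seeds):
    best=None;R=rot(rpy)
    for s in seeds:
        f=lambda q:np.r_[(fk(q,P)[0]-pos)*1000,(fk(q,P)[1].inv()*R).as_rotvec(degrees=True)*3]
        s_=least_squares(f,np.clip(s,LO+.1,HI-.05),bounds=(LO,HI))
        m=min((s_.x-LO).min(),(HI-s_.x).min())
        if s_.cost<.1 and (best is None or m>best[0]): best=(round(m,1),np.round(s_.x,1))
    return best
E
cat > plan.py <<'E'
from kin import *
rng=np.random.default_rng(0)
seeds=[get_obs()["joint_pos"]]+[q for q,_,_ in S[:2]]+[rng.uniform(LO,HI) for _ in range(8)]
for k in "ABC":
  for tilt in(30,25,22):
    for dyaw in (0,180) if tilt!=22 else (0,180):
      for back in(80,-4):
        tt=rot([180,-tilt,RY]).apply([0,0,1]); pos=np.array(PC[k])-tt*back/1000
        e=rot([180,-tilt,RY])*r("z",dyaw)
        print(k,tilt,dyaw,back,ik(pos,e.as_euler("xyz",degrees=True),seeds))
for n,(x,y) in TG.items():
  for dyaw in(0,180):
    for z in(.1,.012): print(n,dyaw,z,ik(np.array([x,y,z]),(rot([180,0,BY])*r("z",dyaw)).as_euler("xyz",degrees=True),seeds))
E
python3 plan.py
```

```text
A 30 0 80 None
A 30 0 -4 None
A 30 180 80 None
A 30 180 -4 None
A 25 0 80 (np.float64(4.6), array([ 47.1,  10.1, -53.7,  66.7, -18.4, -16. ]))
A 25 0 -4 None
A 25 180 80 (np.float64(4.6), array([ 47.1,  10.1, -53.7,  66.8, -18.3, 163.9]))
A 25 180 -4 None
A 22 0 80 (np.float64(10.4), array([ 51.9,  11.2, -47.9,  46.9, -22.4,  -0.5]))
A 22 0 -4 None
A 22 180 80 None
A 22 180 -4 None
B 30 0 80 None
B 30 0 -4 None
B 30 180 80 None
B 30 180 -4 None
B 25 0 80 None
B 25 0 -4 None
B 25 180 80 None
B 25 180 -4 None
B 22 0 80 (np.float64(5.3), array([ 43.5,   7.7, -53. ,  49.6, -18.3,   4.4]))
B 22 0 -4 None
B 22 180 80 None
B 22 180 -4 None
C 30 0 80 None
C 30 0 -4 None
C 30 180 80 None
C 30 180 -4 None
C 25 0 80 None
C 25 0 -4 None
C 25 180 80 None
C 25 180 -4 None
C 22 0 80 (np.float64(3.2), array([ 27.5,   4.4, -55.1,  40.6, -13.4,  28.1]))
C 22 0 -4 None
C 22 180 80 (np.float64(3.1), array([  27.5,    4.4,  -55.1,   40.6,  -13.3, -151.9]))
C 22 180 -4 None
3 0 0.1 (np.float64(35.7), array([  9.5,  17.1, -22.6,   0. , -50.3,  82.1]))
3 0 0.012 (np.float64(31.0), array([  9.5,  23.6, -27.3,   0. , -39.1,  82.1]))
3 180 0.1 (np.float64(35.6), array([  9.5,  17. , -22.6,  -0. , -50.3, -97.9]))
3 180 0.012 (np.float64(31.0), array([  9.5,  23.6, -27.3,  -0. , -39.1, -97.9]))
2 0 0.1 (np.float64(39.0), array([ -0.1,  19.3, -19.3,   0. , -51.5,  91.7]))
2 0 0.012 (np.float64(34.5), array([ -0.1,  25.5, -23.8,   0. , -40.7,  91.7]))
2 180 0.1 (np.float64(39.0), array([ -0.1,  19.2, -19.3,  -0. , -51.5, -88.3]))
2 180 0.012 (np.float64(34.4), array([ -0.1,  25.5, -23.8,  -0. , -40.6, -88.3]))
1 0 0.1 (np.float64(43.8), array([ -8.9,  22.3, -14.5,   0. , -53.2, 100.4]))
1 0 0.012 (np.float64(39.4), array([ -8.9,  28.1, -18.9,   0. , -43. , 100.4]))
1 180 0.1 (np.float64(43.8), array([ -8.9,  22.3, -14.5,  -0. , -53.2, -79.6]))
1 180 0.012 (np.float64(39.4), array([ -8.9,  28.1, -18.9,  -0. , -43. , -79.6]))
```

```bash
cat > plan2.py <<'E'
from kin import *
rng=np.random.default_rng(1)
seeds=[S[1][0],S[2][0],S[3][0]]+[rng.uniform([-60,-30,-58,-173,-90,-173],[90,60,20,95,-1,173]) for _ in range(14)]
for k in "ABC":
  for d in(10,0,5,14):      # reduces tilt
    for phi in(-16,-8,0,8,16):
      Rt=rot([180,-30,RY])*r("z",phi)*r("y",-d)
      b=ik(np.array(PC[k])+Rt.apply([0,0,.004]),Rt.as_euler("xyz",degrees=True),seeds)
      if b: print(k,d,phi,b,flush=True)
E
time timeout 500 python3 plan2.py
```

```text
A 10 -16 (np.float64(8.1), array([ 42.4,  20.1, -50.2,  71.1, -15.6,  -1.7]))
A 10 -8 (np.float64(7.6), array([ 40.8,  19.8, -50.7,  73.2, -13.6, -10.2]))
A 10 0 (np.float64(6.8), array([ 38.2,  19.4, -51.5,  78.2, -11.3, -20.7]))
A 10 8 (np.float64(5.9), array([ 33.9,  19. , -52.4,  87.9,  -8.7, -34.1]))
A 14 -16 (np.float64(16.4), array([ 50. ,  22. , -41.8,  41.1, -22.4,  21.2]))
A 14 -8 (np.float64(16.6), array([ 49.4,  21.7, -41.7,  38.6, -20.8,  16.4]))
A 14 0 (np.float64(16.4), array([ 48.8,  21.3, -41.9,  36.9, -18.9,  10.9]))
A 14 8 (np.float64(15.7), array([ 48. ,  20.9, -42.6,  36.3, -16.6,   4.3]))
A 14 16 (np.float64(13.5), array([ 46.8,  20.4, -44. ,  37.9, -13.6,  -4. ]))
B 10 -16 (np.float64(1.7), array([ 26.1,  17.1, -55.6,  93.8, -10.1,  -9.2]))
B 14 -16 (np.float64(9.9), array([ 41.3,  18.9, -48.4,  48.6, -17.5,  21.6]))
B 14 -8 (np.float64(10.6), array([ 41.2,  18.7, -47.7,  44.3, -16.2,  18.2]))
B 14 0 (np.float64(11.0), array([ 40.9,  18.5, -47.3,  40.7, -14.7,  14.3]))
B 14 8 (np.float64(11.0), array([ 40.4,  18.3, -47.3,  38.2, -12.9,   9.5]))
B 14 16 (np.float64(10.4), array([ 39.6,  17.9, -47.9,  37.4, -10.5,   3.3]))
C 14 -16 (np.float64(2.8), array([ 19.7,  15.6, -55.5,  63.7,  -9.1,  26.9]))
C 14 -8 (np.float64(5.9), array([ 24. ,  16. , -52.4,  46.2, -10.1,  32.6]))
C 14 0 (np.float64(9.6), array([ 26.4,  16.4, -48.7,  31.1, -11.8,  37.7]))
C 14 8 (np.float64(12.9), array([ 27. ,  16.6, -45.4,  20. , -13.2,  40.5]))
C 14 16 (np.float64(14.2), array([ 26.7,  16.7, -42.6,  11.3, -14.3,  41.7]))
real	0m26.141s
user	0m26.693s
sys	0m0.048s
```

```bash
cat >> kin.py <<'E'
def gr(k,tilt,back=-4,off=-5,dy=0):
    R=rot([180,-tilt,RY]); return np.array(PC[k])+R.apply([off/1000,-dy/1000,0])-rot([180,-tilt,RY]).apply([0,0,back/1000]),[180,-tilt,RY]
E
cat > plan3.py <<'E'
from kin import *
for k in "ABC":
  for tilt in(21,20,19,18,17,16):
    out=[]; s=[{"A":[48.8,21,-42,37,-19,11],"B":[41,18.5,-47,41,-15,14],"C":[26.4,16.4,-48.7,31,-12,38]}[k]]
    for back in(-4,15,40,70,100):
        b=ik(*gr(k,tilt,back),s+[S[1][0],S[2][0]]); out.append(b[0] if b else None)
        if b: s=[b[1]]
        if back in(-4,100) and b:out.append(b[1].tolist())
    print(k,tilt,out,"clear",round(12.4*np.cos(np.radians(tilt))+99.3*np.sin(np.radians(tilt))+5-39,1))
E
python3 plan3.py | sed 's/np.float64//g'; cat S.txt|tail -1
```

```text
A 21 [(2.5), [33.4, 19.0, -53.1, 93.1, -10.2, -31.0], (5.7), (7.9), (10.8), (13.3), [54.8, 9.6, -44.9, 37.9, -26.9, 6.3]] clear 13.2
A 20 [(6.1), [37.4, 19.2, -52.2, 81.3, -11.0, -23.0], (7.5), (10.2), (13.0), (15.3), [55.0, 10.1, -42.9, 34.0, -28.4, 10.0]] clear 11.6
A 19 [(7.7), [41.5, 19.6, -50.6, 68.5, -12.3, -14.1], (9.8), (12.5), (15.1), (17.3), [55.0, 10.5, -41.0, 30.6, -29.9, 13.4]] clear 10.1
A 18 [(10.1), [45.0, 20.1, -48.2, 56.3, -14.1, -5.1], (12.3), (14.8), (17.1), (19.2), [54.9, 11.0, -39.1, 27.4, -31.4, 16.5]] clear 8.5
A 17 [(12.8), [47.4, 20.6, -45.5, 46.1, -16.2, 2.8], (14.8), (17.0), (19.1), (21.1), [54.6, 11.4, -37.2, 24.6, -32.9, 19.5]] clear 6.9
A 16 [(15.5), [48.9, 21.1, -42.8, 38.1, -18.4, 9.5], (17.2), (19.1), (21.1), (23.0), [54.3, 11.9, -35.3, 22.1, -34.4, 22.2]] clear 5.3
B 21 [None, None, (2.1), (5.7), (8.7), [47.5, 5.9, -49.5, 38.0, -23.6, 12.7]] clear 13.2
B 20 [None, (1.8), (4.5), (8.1), (10.9), [47.9, 6.4, -47.4, 33.7, -25.4, 16.7]] clear 11.6
B 19 [(0.6), [23.6, 16.7, -55.9, 94.9, -6.3, -23.6], (3.6), (7.2), (10.4), (13.0), [48.1, 6.9, -45.3, 29.9, -
[... 441 characters left out ...]
one, (3.6), (7.2), [31.2, 2.3, -51.1, 28.7, -20.1, 37.1]] clear 13.2
C 20 [None, None, (1.1), (6.5), (9.5), [31.6, 2.9, -48.8, 24.7, -22.3, 40.7]] clear 11.6
C 19 [None, None, (5.2), (9.0), (11.6), [31.7, 3.5, -46.7, 21.5, -24.4, 43.8]] clear 10.1
C 18 [None, (3.5), (8.4), (11.3), (13.6), [31.6, 4.0, -44.7, 18.8, -26.4, 46.5]] clear 8.5
C 17 [(1.0), [14.4, 14.9, -57.3, 70.6, -3.2, 9.4], (8.0), (11.0), (13.4), (15.5), [31.4, 4.6, -42.8, 16.5, -28.4, 48.9]] clear 6.9
C 16 [(8.2), [26.1, 16.1, -50.0, 33.7, -10.8, 35.4], (11.0), (13.3), (15.4), (17.3), [31.1, 5.2, -41.0, 14.5, -30.2, 51.1]] clear 5.3
([51.1, 7.39, -43.43, 21.25, -19.3, 5.2], [0.52554, 0.29457, 0.12975], [-163.33, -14.78, -17.0])
```

```bash
python3 - <<'E'
from kin import *
go(*gr("A",18,90))
E
```

```text
turn [-0.185  0.004 -0.355] shift after [ 7.2 -7.4 10.4] before [ 4.6 -7.5 11.8]
```

```bash
python3 -m crank '[-0.062,0.001,-0.118,0,0,0,0.7, -0.062,0.001,-0.118,0,0,0,0.7, -0.062,0.001,-0.118,0,0,0,0.7, 0,0,0,7.2,-7.4,10.4,0.7, 0,0,0,0,0,0,0.7]'
python3 - <<'E'
from kin import *
go(*gr("A",18,-3))
E
```

```text
clock: 6.3
tool_pos: [0.5365, 0.3063, 0.1218]
orientation: [-180.0, -17.9, 3.9]
force: [0.1, -0.3, -0.2]
opening: 0.0614
gripper_force: 0.0
turn [ 0.     0.002 -0.001] shift after [-1.4  3.5 92.2] before [-1.2  3.5 92.2]
```

```bash
python3 -m crank '[0,0,0,-1.4,3.5,15,0.7, 0,0,0,0,0,20,0.7, 0,0,0,0,0,15,0.7, 0,0,0,0,0,10,0.7, 0,0,0,0,0,0,0.7]'
python3 - <<'E'
from kin import *
go(*gr("A",18,-3)); print(get_obs()["joint_pos"].round(1))
E
```

```text
clock: 6.92
tool_pos: [0.5531, 0.3027, 0.0644]
orientation: [180.0, -17.8, 3.8]
force: [-0.6, -0.4, 0.6]
opening: 0.0613
gripper_force: 0.0
turn [ 0.001  0.003 -0.001] shift after [ 0.7 -1.2 32.6] before [ 0.8 -1.2 32.6]
[ 50.3  17.2 -44.3  39.6 -20.4   7.2]
```

```bash
python3 -m crank '[0.001,0.003,-0.001,0.7,-1.2,10,0.7, 0,0,0,0,0,8,0.7, 0,0,0,0,0,7,0.7, 0,0,0,0,0,5,0.7,0,0,0,0,0,0,0.7]'
python3 - <<'E'
from kin import *
go(*gr("A",18,-3)); print(get_obs()["joint_pos"].round(1))
cv2.imwrite("pics/s2.png",cv2.resize(eyes.snapshot("top")[150:280,60:260],None,fx=3.5,fy=3.5,interpolation=cv2.INTER_CUBIC))
E
```

```text
clock: 7.55
tool_pos: [0.5633, 0.3054, 0.0373]
orientation: [-179.9, -18.1, 3.9]
force: [0.4, -0.2, -0.1]
opening: 0.0613
gripper_force: 0.0
turn [-0.002 -0.002  0.001] shift after [-0.8  0.8  3.7] before [-0.8  0.8  3.7]
[ 45.8  19.7 -47.7  53.8 -14.8  -3.3]
```

View pics/s2.png

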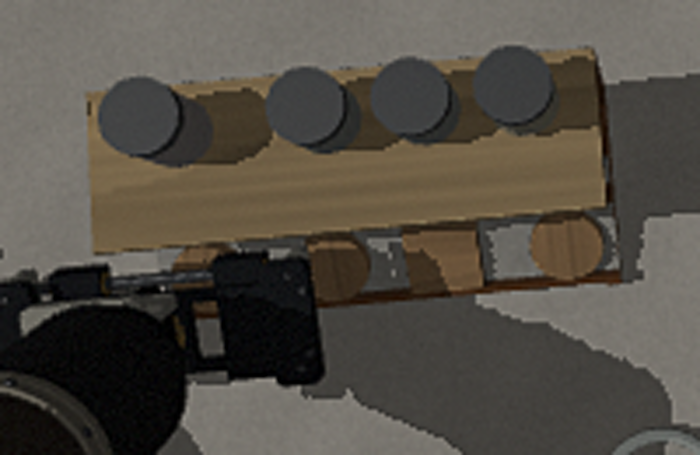

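The gripper straddles disc A at crop (205,260) and its body stays clear of the shelf edge. I'll go down the last bit and close.

```bash
python3 -m crank '[0,0,0,-0.8,0.8,3.7,0.7, 0,0,0,0,0,0,0.5,0,0,0,0,0,0,0.3,0,0,0,0,0,0,0.3,0,0,0,0,0,0,0.3]'
python3 -m crank '[0,0,0,0,0,0,0.3]'
```

```text
clock: 8.22
tool_pos: [0.5637, 0.3053, 0.0338]
orientation: [-179.9, -18.1, 4.0]
force: [-1.3, -2.3, 4.0]
opening: 0.0486
gripper_force: 30.0
clock: 8.35
tool_pos: [0.5637, 0.3053, 0.0338]
orientation: [-179.9, -18.1, 4.0]
force: [-1.6, -1.7, 5.8]
opening: 0.0489
gripper_force: 30.0
```

```bash
python3 -m crank '[0,0,0,-2.1,0,-9.8,0.3, 0,0,0,-4.2,0,-19.6,0.3, 0,0,0,0,0,-30,0.3,0,0,0,0,0,-35,0.3,0,0,0,0,0,0,0.3]'
python3 - <<'E'
from kin import *
# via point beside board: tool still tilted
go([.50,-.2821,.14],[180,-18,BY])
cv2.imwrite("pics/s3.png",cv2.resize(eyes.snapshot("top")[150:280,60:260],None,fx=3.5,fy=3.5,interpolation=cv2.INTER_CUBIC))
E
```

```text
clock: 8.98
tool_pos: [0.5287, 0.3049, 0.1239]
orientation: [-179.7, -18.3, 4.0]
force: [0.2, -0.1, -0.5]
opening: 0.0489
gripper_force: 30.0
turn [-0.019 -0.004  0.041] shift after [-37.4 586.  -29.1] before [-61.3 583.3 -40.6]
```

View pics/s3.png

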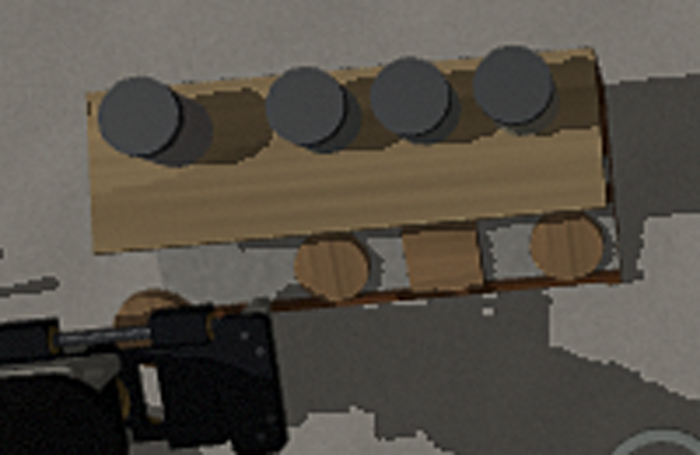

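Disc A is in the fingers at crop (155,305) and its rack place is empty. The other pieces haven't moved. Next I'll carry it to the board.

```bash
python3 -m crank '[-0.019,-0.004,0.041,-37.4,26,-29,0.3, 0,0,0,0,56,0,0.3, 0,0,0,0,56,0,0.3, 0,0,0,0,56,0,0.3, 0,0,0,0,56,0,0.3]'
python3 -m crank '[0,0,0,0,56,0,0.3, 0,0,0,0,56,0,0.3, 0,0,0,0,56,0,0.3, 0,0,0,0,56,0,0.3, 0,0,0,0,56,0,0.3]'
python3 - <<'E'
from kin import *
go([.50,-.2821,.14],[180,-18,BY])
go([.55,-.2821,.12],[180,12,BY])
E
```

```text
clock: 9.65
tool_pos: [0.4908, 0.0475, 0.137]
orientation: [179.7, -17.8, 1.6]
force: [0.6, -0.3, 0.1]
opening: 0.0487
gripper_force: 30.0
clock: 10.28
tool_pos: [0.4981, -0.2326, 0.1381]
orientation: [179.7, -17.8, 1.5]
force: [1.4, 0.4, -0.5]
opening: 0.0488
gripper_force: 30.0
turn [ 0.005  0.004 -0.   ] shift after [ 1.2 49.6 -1.6] before [ 1.2 49.6 -1.4]
turn [ 0.004 -0.52  -0.002] shift after [53.2 50.9  7.2] before [42.7 50.7 32.9]
```

```bash
cat >> kin.py <<'E'
def pl(n,tilt,dx=5,z=16,off=-5,dep=3):
    e=[180,30-tilt,BY];b=np.radians(BY)
    c=np.array([*TG[n],z/1000])+dx/1000*np.array([np.cos(b),np.sin(b),0])
    return c+rot(e).apply([off/1000,0,dep/1000]),e
E
python3 -m crank '[0.001,-0.174,0,0,49.6,0,0.3, 0.001,-0.174,0,0,0,0,0.3, 0.001,-0.172,0,0,0,0,0.3,0,0,0,50,0,0,0.3,0,0,0,0,0,0,0.3]'
python3 - <<'E'
from kin import *
go(*pl(1,18,5,45))
E
```

```text
clock: 10.9
tool_pos: [0.5502, -0.2789, 0.1247]
orientation: [179.9, 12.2, 1.5]
force: [-0.9, 0.0, -0.9]
opening: 0.0487
gripper_force: 30.0
turn [ 0.001  0.004 -0.001] shift after [28.8  3.5 77.3] before [29.1  3.4 77.2]
```

```bash
python3 -m crank '[0.001,0.004,0,14,3.5,38,0.3, 0,0,0,14.8,0,39,0.3,0,0,0,0,0,0,0.3,0,0,0,0,0,0,0.3]'
python3 - <<'E'
from kin import *
go(*pl(1,18,5,45));go(*pl(1,18,5,17))
cv2.imwrite("pics/s4.png",cv2.resize(eyes.snapshot("top")[165:285,250:400],None,fx=4,fy=4,interpolation=cv2.INTER_CUBIC))
E
```

```text
clock: 11.4
tool_pos: [0.5614, -0.2824, 0.0486]
orientation: [179.9, 11.7, 1.5]
force: [0.3, 0.7, -0.2]
opening: 0.0488
gripper_force: 30.0
turn [ 0.001 -0.005 -0.002] shift after [ 2.2 -0.3  5.2] before [ 2.1 -0.3  5.2]
turn [ 0.001 -0.005 -0.002] shift after [ 8.  -0.3 32.6] before [ 7.8 -0.3 32.6]
```

View pics/s4.png

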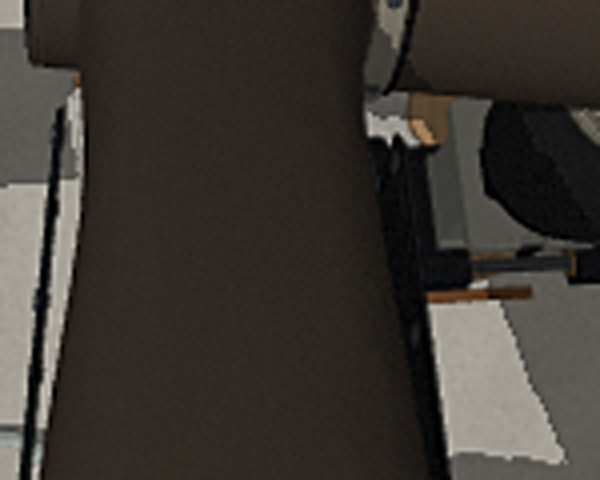

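The arm hides the disc here (only the rail end shows, near (480,295)), so I'll lower by force.

```bash
python3 -m crank '[0.001,-0.005,0,4,-0.3,16,0.3, 0,0,0,4,0,12,0.3,0,0,0,0,0,0,0.3]'
python3 -m crank '[0,0,0,0.2,0,3,0.3, 0,0,0,0.2,0,1,0.3,0,0,0,0,0,0,0.3]'
python3 - <<'E'
from kin import *
go(*pl(1,18,5,16))
E
```

```text
clock: 11.82
tool_pos: [0.5626, -0.2813, 0.0174]
orientation: [-179.9, 12.1, 1.5]
force: [-0.8, -0.0, 0.5]
opening: 0.0485
gripper_force: 30.0
clock: 12.2
tool_pos: [0.5633, -0.2816, 0.0156]
orientation: [-180.0, 12.0, 1.5]
force: [-1.1, 2.3, 4.6]
opening: 0.0488
gripper_force: 30.0
turn [-0.001 -0.001 -0.001] shift after [-0.6  0.5  1.6] before [-0.6  0.5  1.6]
```

```bash
python3 -m crank '[0,0,0,-3,0,0.6,0.3, 0,0,0,0,0,0,0.3]'
python3 -m crank '[0,0,0,-1.5,0,0.3,0.3, 0,0,0,0,0,0,0.3]'
python3 -m crank '[0,0,0,-1.5,0,0.3,0.3, 0,0,0,0,0,0,0.3]'
```

```text
clock: 12.45
tool_pos: [0.5611, -0.2818, 0.0156]
orientation: [-180.0, 11.9, 1.5]
force: [2.2, 0.2, 6.2]
opening: 0.049
gripper_force: 30.0
clock: 12.7
tool_pos: [0.5598, -0.2819, 0.0156]
orientation: [180.0, 11.8, 1.5]
force: [2.7, 0.4, 6.2]
opening: 0.0486
gripper_force: 30.0
clock: 12.95
tool_pos: [0.5583, -0.282, 0.0156]
orientation: [180.0, 11.8, 1.5]
force: [2.7, 0.9, 6.9]
opening: 0.0489
gripper_force: 30.0
```

```bash
python3 -m crank '[0,0,0,-1,0,0.2,0.3, 0,0,0,0,0,0,0.3]'|grep -E "tool|force:"
python3 -m crank '[0,0,0,-1,0,0.2,0.3, 0,0,0,0,0,0,0.3]'|grep -E "tool|force:"
python3 -m crank '[0,0,0,-1,0,0.2,0.3, 0,0,0,0,0,0,0.3]'|grep -E "tool|force:"
```

```text
tool_pos: [0.5575, -0.282, 0.0156]
force: [2.9, -0.2, 4.4]
gripper_force: 30.0
tool_pos: [0.5573, -0.282, 0.0156]
force: [6.0, -0.6, 4.4]
gripper_force: 30.0
tool_pos: [0.5573, -0.282, 0.0156]
force: [8.3, 0.5, 3.2]
gripper_force: 30.0
```

```bash
python3 -m crank '[0,0,0,0,0,0,0.62, 0,0,0,0,0,0,0.65,0,0,0,0,0,0,0.65,0,0,0,0,0,-10,0.65,0,0,0,0,0,-45,0.65]'
python3 -m crank '[0,0.174,0,0,0,-40,0.65, 0,0.174,0,0,0,0,0.65, 0,0.16,0,0,0,0,0.65,0,0,0,0,0,0,0.65]'
python3 - <<'E'
from kin import *
go(*gr("B",17,90,dy=3))
E
```

```text
clock: 14.32
tool_pos: [0.563, -0.281, 0.0671]
orientation: [-179.9, 12.3, 1.4]
force: [0.1, -1.1, 0.2]
opening: 0.0571
gripper_force: 0.0
clock: 14.82
tool_pos: [0.5711, -0.2814, 0.1089]
orientation: [-179.9, -17.2, 1.3]
force: [0.9, 0.1, 0.6]
opening: 0.0571
gripper_force: 0.0
turn [ 0.012 -0.004 -0.043] shift after [   8.  -504.3  -11.9] before [ -13.5 -504.   -17.8]
```

```bash
python3 -m crank '[0.012,-0.004,-0.043,-32,-24,-22,0.65, 0,0,0,0,-56,0,0.65, 0,0,0,0,-56,0,0.65, 0,0,0,0,-56,0,0.65, 0,0,0,0,-56,0,0.65]'
python3 -m crank '[0,0,0,0,-56,0,0.65, 0,0,0,0,-56,0,0.65, 0,0,0,0,-56,0,0.65, 0,0,0,0,-56,0,0.65, 0,0,0,0,-32,0,0.65]'
python3 - <<'E'
from kin import *
go(*gr("B",17,90,dy=3))
im=eyes.snapshot("top");cv2.imwrite("pics/board1.png",cv2.resize(im[165:285,250:400],None,fx=4,fy=4,interpolation=cv2.INTER_CUBIC))
E
```

```text
clock: 15.45
tool_pos: [0.521, -0.0327, 0.1203]
orientation: [179.9, -16.9, 4.0]
force: [0.7, -0.3, -0.1]
opening: 0.0569
gripper_force: 0.0
clock: 16.08
tool_pos: [0.5029, 0.2239, 0.1202]
orientation: [179.9, -17.0, 4.2]
force: [-0.3, 0.7, 0.0]
opening: 0.0569
gripper_force: 0.0
turn [-0.     0.001  0.004] shift after [36.9  4.5  8.8] before [36.8  4.7  8.8]
```

View pics/board1.png

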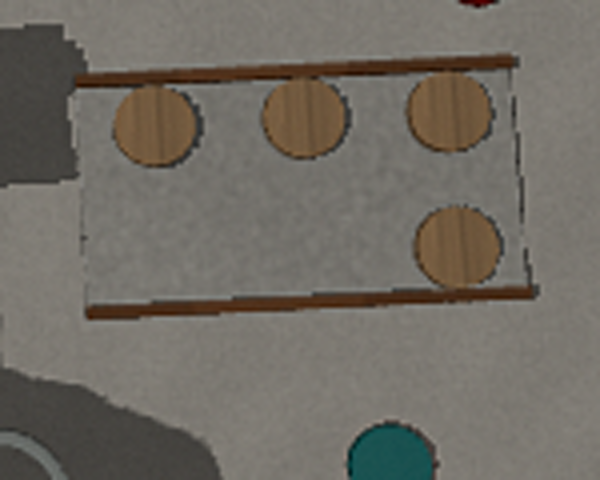

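Disc 1 lies flat against the near rail at (458,247), straight in front of laid disc (450,111). Next is disc B.

```bash
python3 -m crank '[0,0.001,0.004,36,5.5,9,0.65, 0,0,0,0,0,20,0.65, 0,0,0,0,0,20,0.65, 0,0,0,0,0,15,0.65,0,0,0,0,0,0,0.65]'|grep -v grip
python3 - <<'E'
from kin import *
go(*gr("B",17,-3,dy=2)); print(get_obs()["joint_pos"].round(1))
E
```

```text
clock: 16.75
tool_pos: [0.556, 0.2182, 0.0676]
orientation: [179.9, -16.9, 3.8]
force: [0.2, 0.3, 0.4]
opening: 0.0565
turn [ 0.003  0.002 -0.002] shift after [ 1.9 -3.8 36.1] before [ 2.  -3.9 36.1]
[ 43.9  14.2 -46.8  34.9 -19.3  17.7]
```

```bash
python3 -m crank '[0.003,0.002,-0.002,1.9,-3.8,8,0.65, 0,0,0,0,0,7,0.65, 0,0,0,0,0,6,0.65,0,0,0,0,0,0,0.65]'|grep -v grip
python3 - <<'E'
from kin import *
go(*gr("B",17,-3,dy=2)); print(get_obs()["joint_pos"].round(1))
cv2.imwrite("pics/s5.png",cv2.resize(eyes.snapshot("top")[190:260,100:250],None,fx=5,fy=5,interpolation=cv2.INTER_CUBIC))
E
```

```text
clock: 17.25
tool_pos: [0.564, 0.2231, 0.0496]
orientation: [-179.9, -17.1, 3.9]
force: [0.4, 0.4, -0.6]
opening: 0.057
turn [-0.003 -0.002  0.   ] shift after [-0.7  0.6 16.5] before [-0.7  0.6 16.5]
[ 41.5  16.2 -49.   43.4 -15.   11.3]
```

View pics/s5.png

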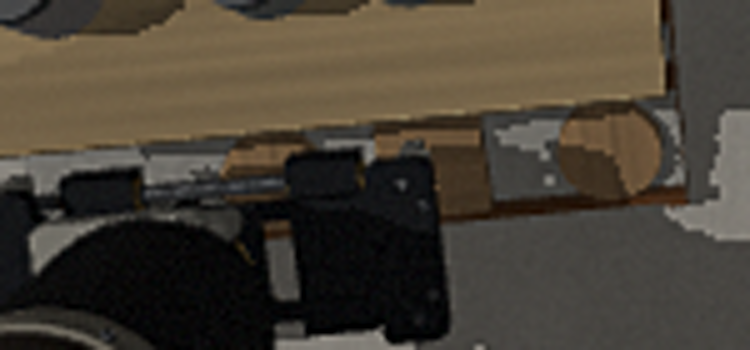

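The disc (270,155) shows between the fingers and the square (480,170) is undisturbed, so I'll continue.

```bash
python3 -m crank '[0,0,0,-0.7,0.6,6,0.65, 0,0,0,0,0,5,0.65, 0,0,0,0,0,0,0.65]'
python3 -m crank '[0,0,0,0,0,4,0.65, 0,0,0,0,0,1,0.65, 0,0,0,0,0,0,0.65]'
python3 - <<'E'
from kin import *
go(*gr("B",17,-3,dy=2)); print(get_obs()["joint_pos"].round(1))
E
```

```text
clock: 17.68
tool_pos: [0.5664, 0.2225, 0.0387]
orientation: [-179.8, -17.1, 3.9]
force: [0.4, 0.3, 0.4]
opening: 0.0567
gripper_force: 0.0
clock: 18.05
tool_pos: [0.5677, 0.2228, 0.0339]
orientation: [-179.8, -17.1, 3.9]
force: [-0.2, -0.3, -0.1]
opening: 0.057
gripper_force: 0.0
turn [-0.003 -0.002 -0.   ] shift after [ 0.4 -0.   0.3] before [ 0.4 -0.   0.3]
[ 37.2  17.4 -51.9  56.4 -11.    2. ]
```

```bash
python3 -m crank '[0,0,0,0,1,0,0.5,0,0,0,0,1,0,0.3,0,0,0,0,0,0,0.3,0,0,0,0,0,0,0.3]'
python3 -m crank '[0,0,0,-2.2,0,-9.8,0.3, 0,0,0,-4.5,0,-19.5,0.3, 0,0,0,0,0,-30,0.3,0,0,0,0,0,-35,0.3,0,0,0,0,0,0,0.3]'
python3 - <<'E'
from kin import *
go([.50,-.1932,.14],[180,-17,BY])
E
```

```text
clock: 18.55
tool_pos: [0.5677, 0.2212, 0.0337]
orientation: [-179.8, -17.1, 3.9]
force: [-0.7, 0.3, 2.6]
opening: 0.0482
gripper_force: 30.0
clock: 19.18
tool_pos: [0.5341, 0.2198, 0.1243]
orientation: [-179.6, -17.2, 3.9]
force: [0.5, 1.3, -0.5]
opening: 0.0486
gripper_force: 30.0
turn [-0.019 -0.004  0.039] shift after [-38.7 411.9 -28.3] before [-54.5 409.5 -36.2]
```

Gripped again at about 48.6 mm, as before. Carrying it to place 2.

```bash
python3 -m crank '[-0.019,-0.004,0.039,-38.7,20,-28.3,0.3, 0,0,0,0,56,0,0.3, 0,0,0,0,56,0,0.3, 0,0,0,0,56,0,0.3, 0,0,0,0,56,0,0.3]' >/dev/null
python3 -m crank '[0,0,0,0,56,0,0.3, 0,0,0,0,56,0,0.3, 0,0,0,0,56,0,0.3, 0,-0.174,0,0,0,0,0.3, 0,-0.174,0,0,0,0,0.3]'
python3 -m crank '[0,-0.172,0,0,0,0,0.3, 0,0,0,0,0,0,0.3]'
python3 - <<'E'
from kin import *
go(*pl(2,17,5,45))
E
```

```text
clock: 20.42
tool_pos: [0.4989, -0.199, 0.1388]
orientation: [179.7, 3.4, 1.2]
force: [1.3, -0.5, -0.1]
opening: 0.0486
gripper_force: 30.0
clock: 20.68
tool_pos: [0.5008, -0.1971, 0.1348]
orientation: [179.8, 13.4, 1.4]
force: [-0.7, -0.3, -0.6]
opening: 0.0483
gripper_force: 30.0
turn [ 0.004  0.007 -0.002] shift after [78.6 -2.3 75.9] before [79.1 -2.8 75.3]
```

```bash
python3 -m crank '[0.004,0.007,-0.002,39,-2.3,38,0.3, 0,0,0,39.6,0,38,0.3, 0,0,0,0,0,0,0.3,0,0,0,0,0,0,0.3]'
python3 - <<'E'
from kin import *
go(*pl(2,17,5,18))
E
```

```text
clock: 21.18
tool_pos: [0.5591, -0.1933, 0.0472]
orientation: [-180.0, 12.6, 1.6]
force: [0.0, 0.5, 0.1]
opening: 0.0483
gripper_force: 30.0
turn [-0.    -0.007  0.   ] shift after [ 8.  -0.1 29.9] before [ 7.8 -0.1 30. ]
```

```bash
python3 -m crank '[0,-0.007,0,4,0,15,0.3, 0,0,0,4,0,13,0.3, 0,0,0,0,0,0,0.3]'|grep -E "tool|orie|force"
python3 -m crank '[0,0,0,0.3,0,2,0.3, 0,0,0,0.2,0,1,0.3, 0,0,0,0,0,0,0.3]'|grep -E "tool|orie|force"
python3 - <<'E'
from kin import *
go(*pl(2,17,5,16))
E
```

```text
tool_pos: [0.5609, -0.1929, 0.0175]
orientation: [-179.9, 13.0, 1.6]
force: [0.5, 0.7, 0.0]
gripper_force: 30.0
tool_pos: [0.5615, -0.193, 0.0165]
orientation: [-180.0, 12.9, 1.6]
force: [-1.7, 2.3, 9.1]
gripper_force: 30.0
turn [-0.    -0.001  0.001] shift after [-0.8  0.2  2.6] before [-0.8  0.2  2.6]
```

```bash
python3 -m crank '[0,0,0,-2.5,0,0.2,0.3, 0,0,0,0,0,0,0.3]'|grep -E "tool|force:"
python3 -m crank '[0,0,0,-1.5,0,0.3,0.3, 0,0,0,0,0,0,0.3]'|grep -E "tool|force:"
python3 -m crank '[0,0,0,-1,0,0.2,0.3, 0,0,0,0,0,0,0.3]'|grep -E "tool|force:"
python3 -m crank '[0,0,0,-1,0,0.2,0.3, 0,0,0,0,0,0,0.3]'|grep -E "tool|force:"
```

```text
tool_pos: [0.5599, -0.1931, 0.0165]
force: [0.9, 2.2, 7.4]
gripper_force: 30.0
tool_pos: [0.5589, -0.1932, 0.0165]
force: [3.0, -0.0, 5.5]
gripper_force: 30.0
tool_pos: [0.558, -0.1932, 0.0165]
force: [3.2, -1.2, 5.8]
gripper_force: 30.0
tool_pos: [0.5569, -0.1933, 0.0165]
force: [3.0, -0.4, 4.8]
gripper_force: 30.0
```

```bash
for i in 1; do python3 -m crank '[0,0,0,-1,0,0.2,0.3, 0,0,0,0,0,0,0.3]'|grep -E "tool|force:"
python3 -m crank '[0,0,0,-1,0,0.2,0.3, 0,0,0,0,0,0,0.3]'|grep -E "tool|force:"
python3 -m crank '[0,0,0,-0.8,0,0.2,0.3, 0,0,0,0,0,0,0.3]'|grep -E "tool|force:"; done
```

```text
tool_pos: [0.5559, -0.1933, 0.0165]
force: [3.0, 0.4, 5.4]
gripper_force: 30.0
tool_pos: [0.5548, -0.1933, 0.0165]
force: [2.9, -0.4, 6.5]
gripper_force: 30.0
tool_pos: [0.5541, -0.1934, 0.0165]
force: [2.8, -0.8, 6.3]
gripper_force: 30.0
```

```bash
python3 -m crank '[0,0,0,-1,0,0.2,0.3, 0,0,0,0,0,0,0.3]'|grep -E "tool|force:"
python3 -m crank '[0,0,0,-1,0,0.2,0.3, 0,0,0,0,0,0,0.3]'|grep -E "tool|force:"
python3 -m crank '[0,0,0,-1,0,0.2,0.3, 0,0,0,0,0,0,0.3]'|grep -E "tool|force:"
```

```text
tool_pos: [0.5532, -0.1934, 0.0166]
force: [3.3, -0.7, 4.5]
gripper_force: 30.0
tool_pos: [0.5531, -0.1934, 0.0165]
force: [5.2, -0.3, 3.7]
gripper_force: 30.0
tool_pos: [0.553, -0.1934, 0.0166]
force: [8.4, -0.8, 2.7]
gripper_force: 30.0
```

Rail reached. I'll release, back off and go for disc C.

```bash
python3 -m crank '[0,0,0,0,0,0,0.62, 0,0,0,0,0,0,0.66,0,0,0,0,0,0,0.66,0,0,0,0,0,-10,0.66,0,0,0,0,0,-45,0.66]' >/dev/null
python3 -m crank '[0,0.174,0,-20,0,-50,0.66, 0,0.174,0,-30,0,0,0.66, 0,0.16,0,0,0,0,0.66,0,0,0,0,0,0,0.66]'
python3 - <<'E'
from kin import *
go(*gr("C",16,90))
E
```

```text
clock: 25.55
tool_pos: [0.5201, -0.1941, 0.1249]
orientation: [-179.9, -16.3, 1.5]
force: [0.3, -0.1, -0.3]
opening: 0.0576
gripper_force: 0.0
turn [ 0.01  -0.005 -0.041] shift after [  48.5 -251.4   15.7] before [  38.1 -253.4   13.3]
```

```bash
python3 -m crank '[0.01,-0.005,-0.041,0,-55,0,0.68, 0,0,0,0,-55,0,0.68, 0,0,0,0,-55,0,0.68, 0,0,0,14,-50,0,0.68, 0,0,0,14,-36,0,0.68]'
python3 - <<'E'
from kin import *
go(*gr("C",16,90))
im=eyes.snapshot("top");cv2.imwrite("pics/s6.png",cv2.resize(im[165:275,80:400],None,fx=2.4,fy=2.4,interpolation=cv2.INTER_CUBIC))
E
```

```text
clock: 26.18
tool_pos: [0.5361, 0.0609, 0.1326]
orientation: [179.9, -15.9, 4.1]
force: [1.0, -0.6, 0.0]
opening: 0.0598
gripper_force: 0.0
turn [0.001 0.002 0.004] shift after [14.3  1.9 14. ] before [14.4  1.9 14. ]
```

View pics/s6.png

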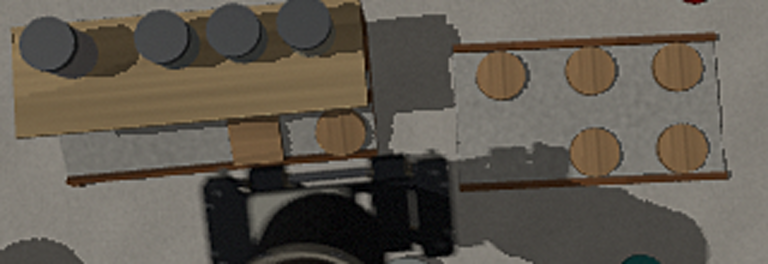

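Discs now lie against the near rail at (597,152) and (683,147), in line with the laid discs above. The square (256,142) and disc C (341,131) are still on the rack. I'll descend on C.

```bash
python3 -m crank '[0.001,0.002,0.004,14.3,1.9,14,0.68, 0,0,0,0,0,20,0.68, 0,0,0,0,0,20,0.68, 0,0,0,0,0,15,0.68,0,0,0,0,0,0,0.68]'
python3 - <<'E'
from kin import *
go(*gr("C",16,-3)); print(get_obs()["joint_pos"].round(1))
E
```

```text
clock: 26.85
tool_pos: [0.5682, 0.0583, 0.0682]
orientation: [179.9, -15.8, 3.8]
force: [0.1, -0.5, 0.0]
opening: 0.0599
gripper_force: 0.0
turn [ 0.002  0.003 -0.002] shift after [ 1.5 -2.8 36.3] before [ 1.6 -2.9 36.3]
[ 28.9  12.2 -45.5  20.8 -19.2  46. ]
```

```bash
python3 -m crank '[0.002,0.003,-0.002,1.5,-2.8,8,0.68, 0,0,0,0,0,8,0.68, 0,0,0,0,0,7,0.68,0,0,0,0,0,5,0.68,0,0,0,0,0,0,0.68]'
python3 - <<'E'
from kin import *
go(*gr("C",16,-3)); print(get_obs()["joint_pos"].round(1))
E
```

```text
clock: 27.48
tool_pos: [0.5767, 0.0618, 0.0421]
orientation: [-179.9, -16.1, 3.9]
force: [-0.4, 0.3, -0.3]
opening: 0.0593
gripper_force: 0.0
turn [-0.002 -0.002 -0.   ] shift after [0.3 0.  8.8] before [0.3 0.  8.8]
[ 27.3  15.  -48.6  28.6 -13.1  39.5]
```

```bash
python3 -m crank '[0,0,0,0.3,0,4,0.68, 0,0,0,0,0,3.5,0.68, 0,0,0,0,0,1,0.68,0,0,0,0,0,0,0.68]'
python3 -m crank '[0,0,0,0,0,0,0.5,0,0,0,0,0,0,0.3,0,0,0,0,0,0,0.3,0,0,0,0,0,0,0.3]'
python3 -m crank '[0,0,0,-2.5,0,-9.7,0.3, 0,0,0,-4.9,0,-19.4,0.3, 0,0,0,0,0,-30,0.3,0,0,0,0,0,-35,0.3,0,0,0,0,0,0,0.3]'
python3 - <<'E'
from kin import *
go([.50,-.1016,.14],[180,-16,BY])
E
```

```text
clock: 27.98
tool_pos: [0.5795, 0.0622, 0.0344]
orientation: [-179.9, -16.1, 3.9]
force: [-0.5, 1.5, 0.5]
opening: 0.0594
gripper_force: 0.0
clock: 28.48
tool_pos: [0.5797, 0.0625, 0.0346]
orientation: [-179.8, -16.2, 3.9]
force: [-0.0, 0.3, 1.0]
opening: 0.0483
gripper_force: 30.0
clock: 29.1
tool_pos: [0.5475, 0.061, 0.1258]
orientation: [-179.7, -16.4, 3.9]
force: [-0.6, 0.8, 0.8]
opening: 0.0483
gripper_force: 30.0
turn [-0.016 -0.007  0.039] shift after [-46.  161.3 -28. ] before [-52.  158.9 -31. ]
```

```bash
python3 -m crank '[-0.016,-0.007,0.039,-46,20,-28,0.3, 0,0,0,0,50,0,0.3, 0,0,0,0,50,0,0.3, 0,0,0,0,42,0,0.3, 0,-0.175,0,0,0,0,0.3]'>/dev/null
python3 -m crank '[0,-0.175,0,0,0,0,0.3, 0,-0.172,0,0,0,0,0.3, 0,0,0,0,0,0,0.3]'
python3 - <<'E'
from kin import *
go(*pl(3,16,5,45))
E
```

```text
clock: 30.1
tool_pos: [0.5008, -0.1058, 0.1333]
orientation: [179.8, 14.6, 1.4]
force: [-1.5, -0.1, -0.4]
opening: 0.0485
gripper_force: 30.0
turn [ 0.003  0.011 -0.002] shift after [76.5 -2.7 73.7] before [77.3 -3.1 72.8]
```

```bash
python3 -m crank '[0.003,0.011,-0.002,38,-2.7,37,0.3, 0,0,0,38.5,0,36.7,0.3, 0,0,0,0,0,0,0.3,0,0,0,0,0,0,0.3]'
python3 - <<'E'
from kin import *
go(*pl(3,16,5,18))
E
```

```text
clock: 30.6
tool_pos: [0.5557, -0.1016, 0.0476]
orientation: [-180.0, 13.5, 1.6]
force: [-0.6, 0.0, -0.1]
opening: 0.0487
gripper_force: 30.0
turn [-0.001 -0.008  0.001] shift after [ 8.9  0.  30.1] before [ 8.6  0.1 30.2]
```

```bash
python3 -m crank '[0,-0.008,0,4,0,15,0.3, 0,0,0,3.5,0,13,0.3, 0,0,0,0,0,0,0.3]'|grep -E "tool|orie|force"
python3 -m crank '[0,0,0,0.3,0,2,0.3, 0,0,0,0.2,0,1,0.3, 0,0,0,0,0,0,0.3]'|grep -E "tool|orie|force"
python3 - <<'E'
from kin import *
go(*pl(3,16,0,16))
E
```

```text
tool_pos: [0.5564, -0.1013, 0.0179]
orientation: [-179.9, 14.0, 1.6]
force: [-0.5, -0.2, -0.3]
gripper_force: 30.0
tool_pos: [0.5568, -0.1014, 0.0168]
orientation: [-179.9, 14.0, 1.6]
force: [-2.6, 1.8, 9.1]
gripper_force: 30.0
turn [-0.001 -0.001  0.001] shift after [-4.   0.2  3.6] before [-4.   0.2  3.6]
```

```bash
python3 -m crank '[0,0,0,-2.5,0,0.3,0.3, 0,0,0,0,0,0,0.3]'|grep -E "tool|force:"
python3 -m crank '[0,0,0,-1.5,0,0.35,0.3, 0,0,0,0,0,0,0.3]'|grep -E "tool|force:"
python3 -m crank '[0,0,0,-1,0,0.25,0.3, 0,0,0,0,0,0,0.3]'|grep -E "tool|force:"
python3 -m crank '[0,0,0,-1,0,0.25,0.3, 0,0,0,0,0,0,0.3]'|grep -E "tool|force:"
python3 -m crank '[0,0,0,-1,0,0.25,0.3, 0,0,0,0,0,0,0.3]'|grep -E "tool|force:"
```

```text
tool_pos: [0.5556, -0.1014, 0.0169]
force: [1.2, 0.3, 6.7]
gripper_force: 30.0
tool_pos: [0.5544, -0.1015, 0.0169]
force: [3.1, -0.4, 6.8]
gripper_force: 30.0
tool_pos: [0.5534, -0.1016, 0.0169]
force: [3.2, -0.9, 5.6]
gripper_force: 30.0
tool_pos: [0.5524, -0.1016, 0.0169]
force: [2.0, -0.0, 5.5]
gripper_force: 30.0
tool_pos: [0.5515, -0.1016, 0.0169]
force: [3.7, 0.0, 5.7]
gripper_force: 30.0
```

```bash
python3 -m crank '[0,0,0,-1,0,0.25,0.3, 0,0,0,0,0,0,0.3]'|grep -E "tool|force:"
python3 -m crank '[0,0,0,-1,0,0.25,0.3, 0,0,0,0,0,0,0.3]'|grep -E "tool|force:"
python3 -m crank '[0,0,0,-0.8,0,0.2,0.3, 0,0,0,0,0,0,0.3]'|grep -E "tool|force:"
```

```text
tool_pos: [0.5514, -0.1016, 0.0169]
force: [4.4, 0.4, 4.9]
gripper_force: 30.0
tool_pos: [0.5513, -0.1016, 0.017]
force: [6.4, -1.5, 2.9]
gripper_force: 30.0
tool_pos: [0.5512, -0.1016, 0.017]
force: [8.9, -0.3, 2.4]
gripper_force: 30.0
```

Rail contact again. I'll release, retreat clear of the board and measure.

```bash
python3 -m crank '[0,0,0,0,0,0,0.62, 0,0,0,0,0,0,0.66,0,0,0,0,0,0,0.66,0,0,0,0,0,-10,0.66,0,0,0,0,0,-45,0.66]' >/dev/null
python3 -m crank '[0,0.174,0,-20,0,-50,0.66, 0,0.174,0,-40,0,-30,0.66, 0,0.1,0,-50,0,0,0.66,0,0,0,0,-60,-30,0.66,0,0,0,0,-60,0,0.66]'
python3 -m crank '[0,0,0,0,-60,0,0.66,0,0,0,0,-60,0,0.66,0,0,0,0,0,0,0.66]'
python3 - <<'E'
from kin import *
im=eyes.snapshot("top"); f=6
cv2.imwrite("pics/s7.png",cv2.resize(im[165:285,80:400],None,fx=2.4,fy=2.4,interpolation=cv2.INTER_CUBIC))
h=cv2.cvtColor(cv2.resize(im,None,fx=f,fy=f,interpolation=cv2.INTER_CUBIC),cv2.COLOR_BGR2HSV)
m=((h[...,1]>75)&(h[...,2]>60)).astype(np.uint8); q=np.zeros_like(m);q[180*f:245*f,270*f:385*f]=m[180*f:245*f,270*f:385*f]
q=cv2.morphologyEx(q,cv2.MORPH_OPEN,cv2.getStructuringElement(cv2.MORPH_ELLIPSE,(85,85)))
n,l,s,c=cv2.connectedComponentsWithStats(q)
for i in range(1,n):
    w=ray("top",(c[i]+.5)/f-.5,.0205)
    print(np.round(rot([0,0,BY]).inv().apply(w)*1000,1)[:2],s[i,4]//36)
E
```

```text
clock: 34.6
tool_pos: [0.456, 0.012, 0.1804]
orientation: [-179.8, -12.0, 1.4]
force: [3.0, -0.1, 0.2]
opening: 0.0577
gripper_force: 0.0
clock: 34.98
tool_pos: [0.4532, 0.1355, 0.1787]
orientation: [-179.9, -11.8, 1.9]
force: [0.1, -0.2, -0.1]
opening: 0.0581
gripper_force: 0.0
[ 638.7 -296.9] 321
[ 639.1 -208.1] 321
[ 638.6 -116.6] 317
[ 555.9 -295.4] 333
[ 555.9 -207. ] 332
[ 556.  -115.5] 327
```

View pics/s7.png

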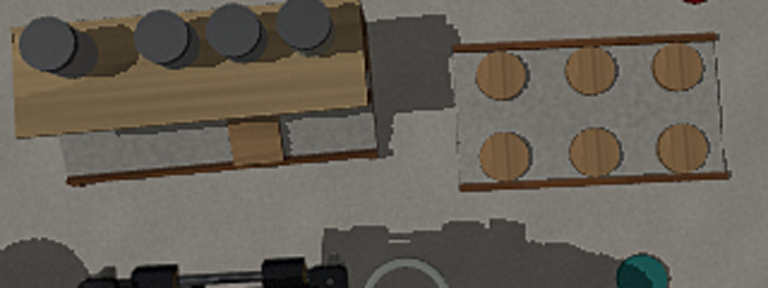

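The board shows a 2×3 grid. The new discs at (504,156), (596,152) and (683,147) are each within about 1.5 mm of straight in front of a laid disc and touch the near rail. The square is still on the rack at (256,142).

```bash
python3 -c "
from plant import ctrl
print(ctrl.close_job())"
```

```text
the job is handed in; nothing more can be done
None
```

I laid the three round discs flat against the near rail, each within about 1.5 mm of straight in front of a laid disc, left the square tile on the rack, and handed the job in at about 35 s of the 72 s allowed; no verdict was returned.

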